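Open the ratchet bar clamp on a plaster casting mould

TASK

The casting in the plaster mould has set, so open the blue bar clamp: with the fingertips press its orange release lever down and, keeping it down, push the sliding jaw back along the bar, away from the mould, until it is fully home against the end stop. Then let go, so that the lever springs up again. Press and push only: leave both mould halves standing where they are, and do not disturb the bowls, jug, mallet or brush.

Things in the scene. Friction and masses are not known exactly. Their poses are not given: they have to be found in the camera images.
- clamp: Bench bar clamp, bolted down: plywood base 520 x 160 x 18 mm, two wood runners, toothed steel bar between them. Origin: centre of the base's underside, on the bench. x runs along the bar in the direction in which the jaw opens, y level across the bar, z up. The dark steel end stop stands at x = +230 mm; the jaw is home when point post_face is at x = +170 mm.
- jaw (a joint): How far the blue sliding jaw has been pushed back along clamp +x, m: about 0 at the start, close to the mould. It ends solidly on the end stop after 0.085 to 0.15 m, as point post_face tells. Slides against about 4 N once released; with the lever up a ratchet lets it back off no more than 6 mm. It runs level and straight and cannot be lifted.
- release (a joint): Angle of the orange lever, rad: 0 to 0.15 when up (it depends on how its pawl sits in the teeth), 0.27 pressed down on its stop; the pawl is clear of the teeth above 0.16. It springs up by itself. Pressing at the pad takes about 5 N to clear the teeth and 7 N to reach the stop; pushing on beyond that stop only strains things.
- pad (a point): Middle of the top of the lever's ribbed orange thumb pad, 44 mm along the bar x 34 mm across, 5 mm thick; moves with lever and jaw. The lever pivots behind it (towards clamp +x, 44 mm away); at rest the pad slopes, its front edge up to 0.26 rad high; pressed down fully it lies level, with this point at height 66 mm over the bench.
- post_face (a point): On the sliding jaw: middle of the front face of the blue pivot post that stands right behind the pad, push it towards clamp +x. Face 48 mm wide across the bar, upright, unbroken from 75 to 102 mm above the bench; this point is 85 mm up. The jaw's upright mould plate (top at 100 mm) leaves a 64 mm gap before it for a fingertip.
- mould_a_mid (a point): Centre of the mould half next to the sliding jaw: a loose white plaster block 45 mm along the bar x 120 mm across x 70 mm high, standing on the runners with its underside 40 mm over the bench (top at 110 mm). About 0.5 kg.
- mould_b_mid (a point): Centre of the other mould half, same size, loose, between mould_a and the fixed blue jaw.
- bowl_near_mid (a point): Centre of a loose clay bowl, rim diameter 120 mm, 68 mm high, standing beside the clamp on the robot's side.
- bowl_far_mid (a point): Centre of a loose clay bowl, same size, beside the clamp on the side away from the robot.
- bowl_side_mid (a point): Centre of a loose clay bowl, same size, elsewhere on the bench.
- jug_mid (a point): Centre of a loose blue plastic jug, diameter 100 mm, 110 mm high, with a handle.
- mallet_grip (a point): Handle of a loose mallet 235 mm long with a black rubber head 84 mm wide, lying on the bench.
- brush_grip (a point): Handle of a loose brush 190 mm long, lying beside the clamp.

How it is judged (in metres and radians):
On the way, in this order (a step that is already met when the one before it is completed fails the run):
1. the release lever is pressed until its pawl is clear of the teeth, the jaw still near the mould (value of joint release above 0.16 rad and distance of post_face from where it was at the start of the episode below 0.03 m), for 0.03 s.
2. the jaw is pushed fully back to the end stop (x of post_face in the frame of clamp above 0.164 m), for 0.1 s.
At the end, for the whole second after the job is handed in: The jaw is within 6 mm of its end stop and at rest, the release lever is up again (below 0.18 rad), both mould halves stand upright within 12 mm of where they were, and bowls, jug, mallet and brush are within 25 mm of where they were (x of post_face in the frame of clamp above 0.164 m and velocity of joint jaw below 0.01 m/s and value of joint release below 0.18 rad and distance of each of mould_a_mid, mould_b_mid from where it was at the start of the episode below 0.012 m and angle between each of mould_a_mid, mould_b_mid's own z axis and vertical below 0.1 rad and distance of each of bowl_near_mid, bowl_far_mid, bowl_side_mid, jug_mid, mallet_grip, brush_grip from where it was at the start of the episode below 0.025 m); the robot touches nothing.
It fails at once if a mould half is knocked, tipped, shifted by 15 mm or lifted (distance of any of mould_a_mid, mould_b_mid from where it was at the start of the episode above 0.015 m or angle between any of mould_a_mid, mould_b_mid's own z axis and vertical above 0.2 rad).
It fails at once if a bowl, the jug, the mallet or the brush is lifted or moved by more than 30 mm (distance of any of bowl_near_mid, bowl_far_mid, bowl_side_mid, jug_mid, mallet_grip, brush_grip from where it was at the start of the episode above 0.03 m).
It also fails if it takes over 35 s, if anything falls off the work surface, if the arm or the gripper's body presses on something with over 40 N, if the wrist force passes 120 N, or if a joint passes its speed limit or range.

ROBOT

A 6-joint arm with a two-finger parallel gripper is mounted at the origin on the work surface. World frame = base frame: x ahead of the robot, y to its left, z up, the work surface at z = 0. Lengths are in m, angles in degrees, forces in N, time in s.
With the tool pointing down it reaches from about 0.3 to 0.75 m from the base axis. Payload 8.5 kg.
Tool frame: the origin (TCP) lies at the very end of the fingers, on their centre line; the grasp point (between the pads) lies 19 mm behind it; z points along the fingers, y is the direction in which the jaws open and shut (so a half turn about z gives the same grasp; the last joint's range is limited). The gripper opens to 85 mm and grips with 20 to 120 N. Pads are 22 mm wide; open, the fingers measure 114 mm over their backs; the gripper's body (76 mm by 85 mm) begins 54 mm behind the grasp point. The pads swing forward as they close: fully open they stand 13 mm farther back than shut.
Start: joints at [63.868, 21.807, 74.336, -0, 83.858, -12.336], TCP at [0.131, 0.534, 0.231] pointing down, gripper open.
Joint ranges: [-178.18, 178.18], [-50.72, 133.34], [12.68, 142.11], [-81.47, 261.47], [9.98, 163.14], [-165.26, 165.26]. Speed limits (degrees/s): [136.94, 136.94, 180, 180, 180, 180].

INTERFACE

Orientations are given as a 3x3 rotation matrix whose columns are the frame's x, y, z axes.
In Python, from rig import status, vision, env gives the robot as it stands.
- The arm moves only by the tool send_rows, never from a script. Its argument "targets" is a list of rows, each a list of 7 numbers: the shift along the tool's x, y, z in units of 50 mm (1.0 is 50 mm), then the turn, a rotation vector about the tool's x, y, z in units of 8 degrees (1.0 is 8 degrees), then the finger opening in mm, from 0 to 85.4. A call has 1 to 5 rows; each row is the pose to reach, as a shift and turn from the pose commanded when the call began, along the tool's axes at that moment; what a row does not reach only later rows make up. A row lasts 1/8 s, in which the tool goes at most 62.5 mm and 10.7 degrees, less where a joint would pass 70% of its speed; a pose out of reach is approached as far as the arm can. A call with a gripper value outside its range is refused whole. The fingers move at their own pace and stop on an object; "grip_force" is the grip in N (left out, the last holds). Time passes only in rows, so rows that repeat a pose let the fingers close. It gives the time, the measured TCP pose, the force and the opening at its end, in the units of the state.
- status.observe(): the state, without advancing time (a new reading comes with each control period).
- vision.get_image(name): name is "scene" or "top" or "wrist"; returns (picture, depth): 420x560x3 uint8, red, green, blue; 420x560 float32, m along the optical axis (not along the pixel's ray), 0 where there is no reading.
- vision.camera_model(name): a dict with "camera_matrix" (3x3 intrinsics, pixels), "view" (4x4, takes a point from world to camera coordinates); the wrist camera has in their place "T_tool_cam" (4x4, takes a point from camera to tool coordinates, whose origin is the TCP and whose axes are the flange's). Camera axes: x right, y down, z forward; pixel columns grow to the right and rows downward; lengths in m; the calibration is good to about 2 mm. A picture is of the moment at which its call begins: read the wrist's pose just before it. camera_model takes no time and is no camera call.
- env.close_job(): hands the job in, once; it reports no verdict.
Trained networks look in the newest picture that a camera, given by its name, has taken for a name from the list of things; names that differ only in an ending like _2 or _b are one class to them, and where a whole thing is asked for, a point or a joint stands for the part that bears it (a point fixed in the world has none). Each returns a list of dicts, best first, with "p" (0 to 1); they miss things now and then, are a little off and sometimes report something else, mostly with a low value. They report only what shows in the picture. A call takes as long as a camera call.
- vision.masks_of(camera, label): "pixels" (420x560 bool, what is visible of it) and "extent" ([left, top, right, bottom] in pixels, round what is visible of it).
The state is a dict: "time_s": time; "q": joint angles; "qvel": joint speeds; "joint_efforts": joint torques, N m; "position": TCP position; "tool_rot": TCP orientation; "ft_force": force on the tool from outside, world axes, zero at the start; "wrist_torque": the same for the moment, N m; "grip_width": finger opening in m.
Only numpy, scipy, OpenCV 4.12 (cv2) and the standard library are available. Lean on these libraries where they do the work, as an engineer would, in place of code of your own. Each camera call takes 0.05 s, during which the arm holds its last target.

## Working session

There is one attempt and no reset: what is moved stays moved. The work goes in short steps, Python scripts to look and compute and a tool call to move; the robot and the scene stay as the last step left them, time stands still between calls to the robot, and variables do not carry over. Pictures are saved under pics/ and viewed, and the job is handed in when it is done.

Besides the shell and the picture viewer there is one more tool, called in YAML: its name, and indented under it one key for each argument. send_rows: Moves the arm, as the interface text tells. Its arguments: {"type":"object","properties":{"targets":{"type":"array","items":{"type":"array","items":{"type":"number"}}},"grip_force":{"type":"number"}},"required":["targets"]}

```bash
mkdir -p pics; ls
cat > h.py <<'E'
import numpy as np, cv2
from rig import status, vision, env
def snap(n,f):
    im,d=vision.get_image(n); cv2.imwrite(f'pics/{f}.png',im[:,:,::-1]); np.savez(f'{f}.npz',im=im,d=d); return im,d
def pts(n,d,T=None):
    m=vision.camera_model(n);K=np.array(m["camera_matrix"])
    v,u=np.mgrid[:d.shape[0],:d.shape[1]]
    P=np.stack([(u-K[0,2])/K[0,0]*d,(v-K[1,2])/K[1,1]*d,d],-1)
    V=np.linalg.inv(np.array(m["view"])) if "view" in m else T@np.array(m["T_tool_cam"])
    return P@V[:3,:3].T+V[:3,3]
E
python3 - <<'E'
from h import *
print(status.observe())
snap('scene','s0');snap('top','t0')
for n in('scene','top'): print(vision.camera_model(n))
for n in ('top',):
  for l in ('pad','jaw','post_face','clamp','mould_a_mid','release'):
    for r in vision.masks_of(n,l)[:3]: print(l,r['p'],r['extent'])
E
```

```text
pics
{'time_s': 0.0, 'q': array([ 6.38659005e+01,  2.18417569e+01,  7.43852850e+01,  1.48244763e-03,
        8.38577083e+01, -1.23362911e+01]), 'qvel': array([ 0.0118877 ,  0.07703262,  0.02026135,  0.11565272,  0.07976656,
       -0.08865756]), 'joint_efforts': array([ 7.97423709e-04, -4.48457837e+01, -2.31288582e+01, -8.26204769e-05,
        4.66328711e-03,  1.61829769e-05]), 'position': array([0.13104184, 0.53386061, 0.23070146]), 'tool_rot': array([[-9.71142623e-01,  2.38498532e-01, -6.74630226e-04],
       [ 2.38499242e-01,  9.71141791e-01, -1.31661650e-03],
       [ 3.41150505e-04, -1.43952120e-03, -9.99998906e-01]]), 'ft_force': array([-0.25039542,  0.16610083,  0.39022558]), 'wrist_torque': array([0.03043714, 0.02792343, 0.04074076]), 'grip_width': 0.08550072750849275}
{'camera_matrix': array([[399.48448203,   0.        , 281.06409763],
       [  0.        , 399.48448203, 217.56580619],
       [  0.        ,   0.        ,   1.        ]]), 'view': array([[ 0.07651005,  0.99705106, -0.00594881, -0.01310294],
       [ 0.84995096, -0.06833904, -0.52241089, -0.44648889],
       [-
[... 242 characters left out ...]
[  0.        ,   0.        ,   1.        ]]), 'view': array([[ 0.01747099, -0.99983718, -0.00451315, -0.03074931],
       [-0.98847873, -0.01659341, -0.15044754,  0.56022201],
       [ 0.15034816,  0.00708962, -0.98860769,  1.34504876],
       [ 0.        ,  0.        ,  0.        ,  1.        ]])}
pad 0.68 [101.9, 235.5, 142.7, 264.6]
pad 0.6 [261.8, 215.8, 290.6, 229.7]
pad 0.57 [421.5, 249.3, 452.8, 283.1]
jaw 0.63 [255.5, 205.0, 300.2, 230.7]
jaw 0.19 [112.0, 191.7, 178.1, 214.2]
post_face 0.76 [253.8, 208.9, 296.5, 236.5]
clamp 0.68 [261.7, 215.4, 291.5, 227.3]
clamp 0.66 [205.5, 192.1, 362.0, 254.0]
mould_a_mid 0.86 [301.2, 196.8, 310.5, 236.1]
release 0.63 [272.4, 214.3, 287.5, 227.6]
```

View pics/t0.png

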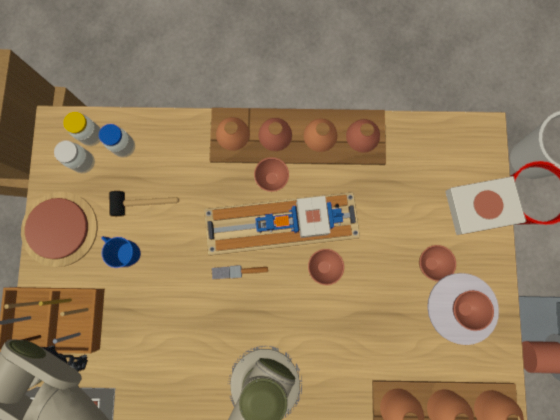

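View pics/s0.png

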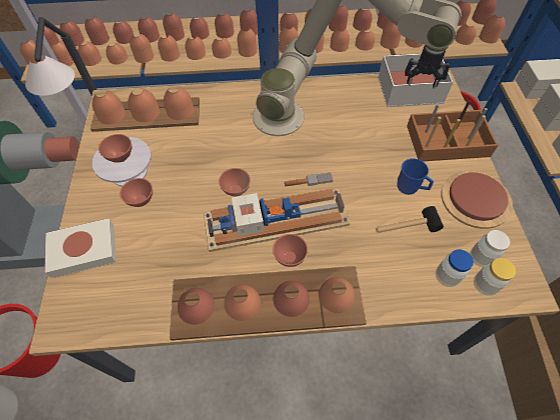

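Run:
```python
import cv2
a=cv2.imread('pics/t0.png')[170:280,180:380];cv2.imwrite('pics/t0c.png',cv2.resize(a,None,fx=4,fy=4,interpolation=2))
a=cv2.imread('pics/s0.png')[130:270,180:380];cv2.imwrite('pics/s0c.png',cv2.resize(a,None,fx=4,fy=4,interpolation=2))
```

```text
(no output)
```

View pics/t0c.png

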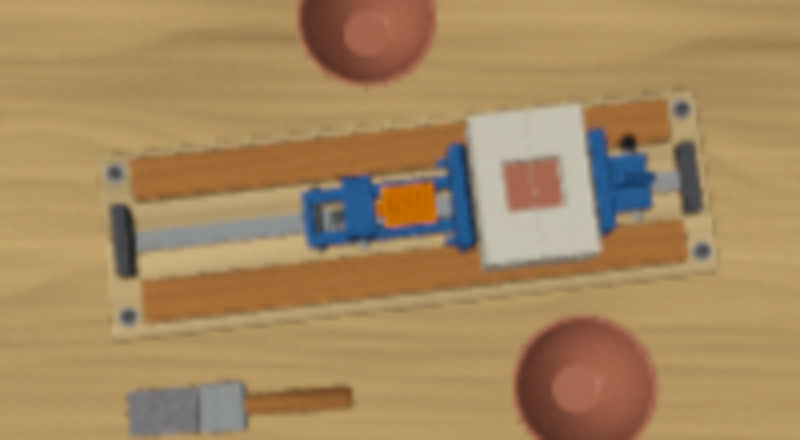

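Run:
```python
from h import *
a=np.load('t0.npz');im,d=a['im'].astype(int),a['d'];P=pts('top',d)
# base: points z>0.010 in region around clamp
u0,v0,u1,v1=195,185,370,265
R=P[v0:v1,u0:u1].reshape(-1,3);C=im[v0:v1,u0:u1].reshape(-1,3)
s=(R[:,2]>0.012)&(R[:,2]<0.05)
m=np.zeros(d.shape,np.uint8);m[v0:v1,u0:u1]=s.reshape(v1-v0,-1)*1
n,l,st,c=cv2.connectedComponentsWithStats(m);k=1+st[1:,4].argmax();print(st[k])
B=P[l==k];rc=cv2.minAreaRect(B[:,:2].astype(np.float32));print(rc);print(cv2.boxPoints(rc))
o=(C[:,0]>200)&(C[:,1]>80)&(C[:,1]<150)&(C[:,2]<40);print('orange',o.sum(),R[o].mean(0),R[o].min(0),R[o].max(0))
w=(C.min(1)>180)&(R[:,2]>0.1);print('white',w.sum(),R[w].mean(0),cv2.minAreaRect(R[w][:,:2].astype(np.float32)))
b=(C[:,2]>120)&(C[:,0]<60);print('blue',b.sum())
box=cv2.boxPoints(rc);c=np.array(rc[0])
e=[box[(i+1)%4]-box[i] for i in range(4)];e=max(e,key=np.linalg.norm);ex=e/np.linalg.norm(e);ex*=np.sign(ex[1]);ey=np.array([-ex[1],ex[0]])
print('c',c,'ex',ex,np.degrees(np.arctan2(ex[1],ex[0])))
def loc(Q):return np.c_[(Q[:,:2]-c)@ex,(Q[:,:2]-c)@ey,Q[:,2]]
np.savez('fr.npz',c=c,ex=ex,ey=ey)
print('orange loc',np.round(loc(R[o]).min(0),3),np.round(loc(R[o]).max(0),3))
L=loc(R[b]);
for x in np.arange(-.3,.3,.01):
  q=(L[:,0]>=x)&(L[:,0]<x+.01)
  if q.sum():print(round(x,3),q.sum(),np.round([L[q][:,1].min(),L[q][:,1].max(),L[q][:,2].max()],3))
L=loc(R[o]);
for x in np.arange(-.3,.3,.005):
  q=(L[:,0]>=x)&(L[:,0]<x+.005)
  if q.sum():print('o',round(x,3),q.sum(),np.round([L[q][:,1].min(),L[q][:,1].max(),np.median(L[q][:,2])],3))
```

```text
[ 204  192  156   63 4706]
((0.5306782126426697, -0.046945393085479736), (0.16011181473731995, 0.5199527740478516), 7.571591854095459)
[[ 0.41706455  0.2002157 ]
 [ 0.48557606 -0.3152036 ]
 [ 0.6442919  -0.29410648]
 [ 0.5757804   0.22131282]]<stdin>:10: RuntimeWarning: Mean of empty slice.
  ret = um.true_divide(
Traceback (most recent call last):
ValueError: zero-size array to reduction operation minimum which has no identity
```

View pics/s0c.png

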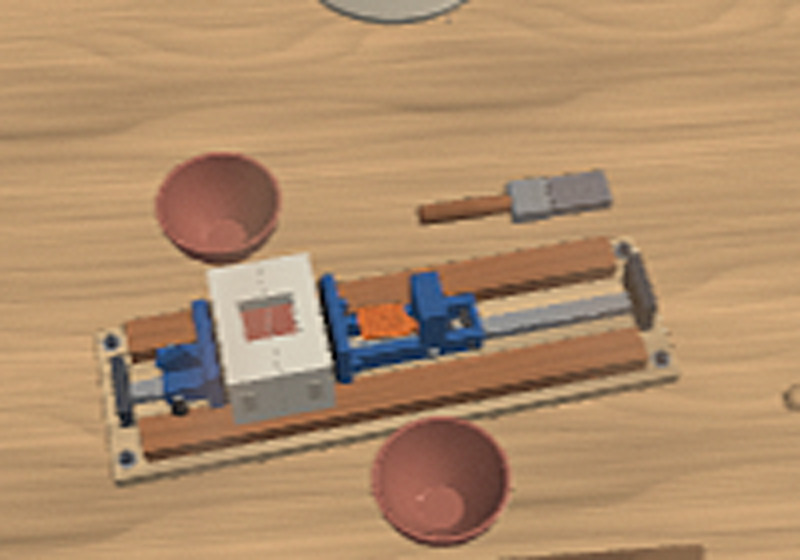

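Run:
```python
from h import *
a=np.load('t0.npz');im,d=a['im'],a['d'];P=pts('top',d)
hsv=cv2.cvtColor(im,cv2.COLOR_RGB2HSV).astype(int)
c=np.array([.53068,-.04695]);ex=np.array([.41706455-.48557606,.2002157+.3152036]);ex/=np.linalg.norm(ex);ey=np.array([-ex[1],ex[0]])
np.savez('fr.npz',c=c,ex=ex,ey=ey);print(ex,ey)
u0,v0,u1,v1=200,185,370,265
Q=P[v0:v1,u0:u1].reshape(-1,3);H=hsv[v0:v1,u0:u1].reshape(-1,3)
L=np.c_[(Q[:,:2]-c)@ex,(Q[:,:2]-c)@ey,Q[:,2]]
def show(n,s,st):
  print(n,s.sum())
  for x in np.arange(-.3,.3,st):
    q=s&(L[:,0]>=x)&(L[:,0]<x+st)
    if q.sum():print(round(x,3),q.sum(),np.round([L[q][:,1].min(),L[q][:,1].max(),np.median(L[q][:,2]),L[q][:,2].max()],3))
inb=(abs(L[:,0])<.27)&(abs(L[:,1])<.085)
show('orange',inb&(H[:,0]>8)&(H[:,0]<18)&(H[:,1]>220)&(H[:,2]>180),.005)
show('blue',inb&(H[:,0]>95)&(H[:,0]<125)&(H[:,1]>130),.008)
show('white',inb&(H[:,1]<40)&(L[:,2]>.1),.01)
for l in('bowl_near_mid','jug_mid','brush_grip','mallet_grip'):
  for r in vision.masks_of('top',l)[:4]:
    q=P[r['pixels']];q=q[q[:,2]>0.004]
    if len(q): b=q-np.r_[c,0]; print(l,r['p'],r['extent'],'loc',np.round([(b[:,:2]@ex).min(),(b[:,:2]@ex).max(),(b[:,:2]@ey).min(),(b[:,:2]@ey).max(),q[:,2].max()],3))
```

```text
[-0.13176487  0.991281  ] [-0.991281   -0.13176487]
orange 101
-0.02 14 [-0.015  0.013  0.075  0.082]
-0.015 13 [-0.015  0.012  0.075  0.078]
-0.01 12 [-0.013  0.011  0.074  0.076]
-0.005 13 [-0.014  0.011  0.074  0.078]
0.0 12 [-0.013  0.01   0.073  0.077]
0.005 14 [-0.015  0.013  0.071  0.077]
0.01 13 [-0.015  0.012  0.071  0.078]
0.015 8 [-0.012  0.012  0.073  0.074]
0.02 2 [-0.003  0.     0.065  0.066]
blue 502
-0.204 18 [-0.02   0.021  0.06   0.08 ]
-0.196 32 [-0.021  0.021  0.059  0.084]
-0.188 29 [-0.022  0.02   0.059  0.088]
-0.18 31 [-0.019  0.022  0.058  0.092]
-0.172 15 [-0.018  0.028  0.092  0.099]
-0.164 56 [-0.038  0.041  0.096  0.1  ]
-0.156 21 [-0.035  0.038  0.097  0.102]
-0.052 39 [-0.038  0.038  0.098  0.105]
-0.044 63 [-0.038  0.041  0.1    0.106]
-0.036 11 [-0.022  0.033  0.056  0.064]
-0.028 7 [-0.018  0.021  0.06   0.062]
-0.02 2 [0.02  0.02  0.056 0.057]
-0.012 2 [0.019 0.019 0.052 0.052]
-0.004 4 [0.018 0.021 0.058 0.058]
0.004 2 [0.02  0.02  0.053 0.053]
0.012 3 [0.019 0.02  0.056 0.056]
0.02 6 [-0.019  0.019  0.054  0.058]
0.028 33 [-0.023  0.024  0.103  0.
[... 613 characters left out ...]
06   0.058  0.111  0.117]
-0.06 52 [-0.053  0.057  0.11   0.115]
0.02 1 [-0.022 -0.022  0.101  0.101]
bowl_near_mid 0.58 [308.3, 250.7, 344.1, 287.0] loc [-0.183  0.039  0.106  0.224  1.414]
jug_mid 0.57 [102.8, 237.1, 143.2, 263.4] loc [ 0.039  0.585 -0.013  0.175  1.414]
brush_grip 0.87 [209.9, 264.5, 265.1, 278.0] loc [0.039 0.252 0.125 0.175 1.414]
brush_grip 0.37 [313.1, 197.9, 324.6, 231.0] loc [-0.146  0.039 -0.079  0.175  1.414]
brush_grip 0.27 [250.4, 209.9, 297.3, 236.3] loc [-0.052  0.092 -0.036  0.175  1.414]
mallet_grip 0.88 [111.2, 191.8, 179.0, 215.9] loc [ 0.039  0.577 -0.171  0.175  1.414]
mallet_grip 0.68 [420.8, 247.1, 452.5, 283.0] loc [-0.55   0.039  0.135  0.251  1.414]
```

send_rows:
  targets:
    - [-10.4, -9.2, 0, 0, 0, 8.58, 0]
    - [-10.4, -9.2, 0, 0, 0, 8.58, 0]
    - [-10.4, -9.2, 0, 0, 0, 8.58, 0]
    - [-10.4, -9.2, 0, 0, 0, 8.58, 0]
    - [-10.4, -9.2, 0, 0, 0, 8.58, 0]
  grip_force: 40

```text
time_s: 1.23
position: [0.3099, 0.2755, 0.2316]
tool_rot: [[-0.377, 0.926, 0.001], [0.926, 0.377, 0.0], [0.0, 0.001, -1.0]]
ft_force: [0.4, 1.0, -0.1]
grip_width: 0.0001
```

```bash
cat >> h.py <<'E'
def go(lx,ly,z):
    f=np.load('fr.npz');s=status.observe();R=s['tool_rot'];p=s['position']
    t=np.r_[f['c']+lx*f['ex']+ly*f['ey'],z]
    Rt=np.c_[np.r_[f['ex'],0],np.r_[-f['ey'],0],[0,0,-1.]]
    from scipy.spatial.transform import Rotation as Ro
    b=p[:2]-f['c']
    print('t',s['time_s'],'loc',np.round([b@f['ex'],b@f['ey'],p[2]],4),'F',np.round(s['ft_force'],2),'Floc',np.round([s['ft_force'][:2]@f['ex'],s['ft_force'][:2]@f['ey']],2),'w',s['grip_width'])
    print('q',np.round(s['q'],1));print('shift',np.round(R.T@(t-p)/.05,3),'turn',np.round(np.degrees(Ro.from_matrix(R.T@Rt).as_rotvec())/8,3))
E
python3 -c "
from h import *
go(.008,0,.2)"
```

```text
t 1.225 loc [0.3488 0.1763 0.2316] F [ 0.39  1.01 -0.09] Floc [ 0.95 -0.52] w 0.00012183260574728895
q [25.2  8.1 93.8 -0.  78.1  3. ]
shift [-7.484  1.697  0.633] turn [ 7.000e-03 -1.000e-03  1.823e+00]
```

send_rows:
  targets:
    - [-7.4, 1.7, 0.6, 0, 0, 1.8, 0]
    - [-7.4, 1.7, 0.6, 0, 0, 1.8, 0]
    - [-7.4, 1.7, 0.6, 0, 0, 1.8, 0]
    - [-7.4, 1.7, 0.6, 0, 0, 1.8, 0]
    - [-7.4, 1.7, 0.6, 0, 0, 1.8, 0]

```text
time_s: 1.85
position: [0.4907, 0.0214, 0.2068]
tool_rot: [[-0.14, 0.99, 0.001], [0.99, 0.14, 0.0], [-0.0, 0.001, -1.0]]
ft_force: [0.9, 1.3, 0.6]
grip_width: 0.0
```

```bash
python3 -c "
from h import *
go(.008,0,.18)"
```

```text
t 1.85 loc [0.073  0.0307 0.2068] F [0.93 1.27 0.61] Floc [ 1.13 -1.09] w 4.76575250150738e-05
q [-11.4  17.1  85.9   0.   77.  -19.4]
shift [-1.305  0.602  0.536] turn [0.005 0.    0.062]
```

send_rows:
  targets:
    - [-1.0, 0.4, 0, 0, 0, 0, 0]
    - [-1.0, 0.4, 0, 0, 0, 0, 0]
    - [-1.0, 0.4, 0, 0, 0, 0, 0]
    - [-1.0, 0.4, 0, 0, 0, 0, 0]

```text
time_s: 2.35
position: [0.516, -0.0223, 0.207]
tool_rot: [[-0.142, 0.99, 0.0], [0.99, 0.142, 0.0], [0.0, 0.0, -1.0]]
ft_force: [0.3, -0.6, -0.2]
grip_width: 0.0
```

```bash
python3 -c "
from h import *
go(.008,0,.10)
snap('top','t1');snap('scene','s1')
T=np.eye(4);s=status.observe();T[:3,:3]=s['tool_rot'];T[:3,3]=s['position'];im,d=snap('wrist','w1');np.save('T1.npy',T)
"
```

```text
t 2.35 loc [0.0264 0.0113 0.207 ] F [ 0.27 -0.62 -0.19] Floc [-0.65 -0.18] w 1.2262344740234075e-05
q [-15.6  19.6  82.    0.   78.4 -23.8]
shift [-0.371  0.221  2.139] turn [ 0.001 -0.     0.075]
```

View pics/w1.png

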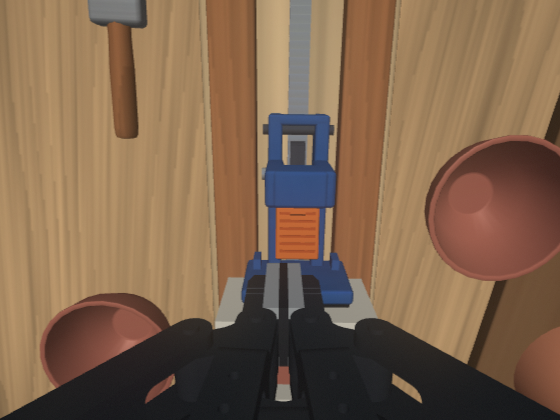

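Run:
```python
from h import *
a=np.load('w1.npz');im,d=a['im'],a['d'];f=np.load('fr.npz')
P=pts('wrist',d,np.load('T1.npy'));hsv=cv2.cvtColor(im,cv2.COLOR_RGB2HSV).astype(int)
b=P[...,:2]-f['c'];L=np.dstack([b@f['ex'],b@f['ey'],P[...,2]])
H=hsv
def show(n,m,st,r):
  print(n)
  for x in np.arange(*r,st):
    q=m&(L[...,0]>=x)&(L[...,0]<x+st)
    if q.sum()>3:print(round(x,3),q.sum(),np.round([L[q][:,1].min(),L[q][:,1].max(),np.median(L[q][:,2]),L[q][:,2].max()],4))
show('o',(H[...,0]>5)&(H[...,0]<18)&(H[...,1]>210)&(H[...,2]>150),.004,(-.04,.05))
show('b',(H[...,0]>95)&(H[...,0]<125)&(H[...,1]>130)&(d>0),.004,(-.07,.09))
```

```text
o
b
-0.05 39 [-0.0405 -0.0211  0.1006  0.1019]
-0.046 135 [-0.0408 -0.0201  0.1009  0.1024]
-0.042 184 [-0.0411  0.0392  0.1002  0.1022]
-0.038 28 [-0.04    0.0302  0.0654  0.1007]
-0.034 5 [-0.035   0.0318  0.0654  0.0665]
0.03 124 [-0.0167  0.0198  0.1037  0.2287]
0.034 247 [-0.0215  0.0198  0.1037  0.1057]
0.038 322 [-0.0219  0.0205  0.1036  0.1056]
0.042 361 [-0.0224  0.0205  0.1036  0.1056]
0.046 378 [-0.023   0.0211  0.1035  0.1055]
0.05 323 [-0.0236  0.0211  0.102   0.1059]
0.054 117 [-0.023   0.0206  0.0567  0.0584]
0.058 106 [-0.0228  0.0206  0.0566  0.0584]
0.062 109 [-0.0225  0.0206  0.0567  0.0594]
0.066 96 [-0.0225  0.0198  0.0568  0.0584]
0.07 82 [-0.0223  0.0206  0.0567  0.0589]
0.074 32 [-0.0212  0.0168  0.0565  0.0574]
0.082 60 [-0.0202  0.0161  0.0564  0.0584]
```

send_rows:
  targets:
    - [-0.37, 0.22, 0, 0, 0, 0.07, 0]
    - [-0.37, 0.22, 0.6, 0, 0, 0.07, 0]
    - [-0.37, 0.22, 1.4, 0, 0, 0.07, 0]
    - [-0.37, 0.22, 2.1, 0, 0, 0.07, 0]
    - [-0.37, 0.22, 2.1, 0, 0, 0.07, 0]

```text
time_s: 3.12
position: [0.5288, -0.0394, 0.1002]
tool_rot: [[-0.132, 0.991, -0.004], [0.991, 0.132, 0.001], [0.002, -0.004, -1.0]]
ft_force: [-0.0, -0.1, 0.5]
grip_width: -0.0002
```

```bash
python3 -c "
from h import *
go(.009,0,.067)"
```

```text
t 3.125 loc [0.0077 0.0008 0.1002] F [-0.03 -0.07  0.5 ] Floc [-0.07  0.04] w -0.00022351939970606383
q [-17.1  27.7  88.6  -0.   63.9 -24.6]
shift [0.024 0.019 0.664] turn [-0.03  -0.014 -0.001]
```

send_rows:
  targets:
    - [0.02, 0.02, 0.2, 0, 0, 0, 0]
    - [0.02, 0.02, 0.4, 0, 0, 0, 0]
    - [0.02, 0.02, 0.55, 0, 0, 0, 0]
    - [0.02, 0.02, 0.55, 0, 0, 0, 0]
    - [0.02, 0.02, 0.55, 0, 0, 0, 0]

```text
time_s: 3.75
position: [0.531, -0.0391, 0.0745]
tool_rot: [[-0.131, 0.991, 0.001], [0.991, 0.131, -0.0], [-0.0, 0.0, -1.0]]
ft_force: [0.6, 1.0, 0.1]
grip_width: -0.0
```

```bash
python3 -c "
from h import *
go(.009,0,.067)"
```

```text
t 3.75 loc [ 0.0078 -0.0014  0.0745] F [0.57 1.   0.07] Floc [ 0.92 -0.69] w -2.815456542486125e-05
q [-17.   29.8  90.2   0.   60.  -24.5]
shift [ 0.024 -0.028  0.15 ] turn [ 0.004  0.002 -0.006]
```

send_rows:
  targets:
    - [0, -0.02, 0.08, 0, 0, 0, 0]
    - [0, -0.02, 0.15, 0, 0, 0, 0]
    - [0, -0.02, 0.15, 0, 0, 0, 0]

```text
time_s: 4.12
position: [0.5308, -0.04, 0.0676]
tool_rot: [[-0.131, 0.991, 0.003], [0.991, 0.131, -0.002], [-0.002, 0.003, -1.0]]
ft_force: [0.3, -2.7, 7.3]
grip_width: -0.0003
```

```bash
python3 -c "
from h import *
go(.009,0,.067)
snap('wrist','w2')"
```

```text
t 4.125 loc [ 0.0069 -0.001   0.0676] F [ 0.3  -2.72  7.3 ] Floc [-2.74  0.06] w -0.0003204178150264914
q [-17.   30.3  90.7  -0.1  58.8 -24.5]
shift [ 0.042 -0.02   0.011] turn [ 0.018  0.015 -0.006]
```

View pics/w2.png

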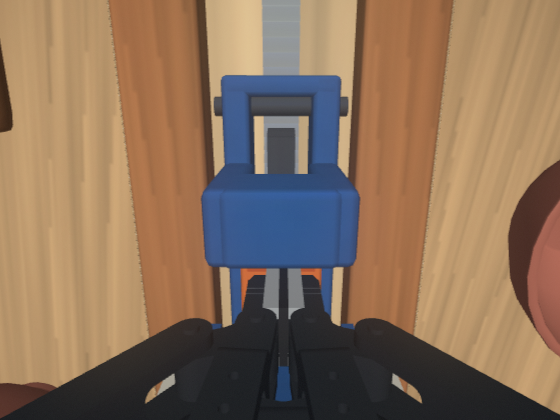

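send_rows:
  targets:
    - [0.1, -0.01, 0.02, 0, 0, 0, 0]
    - [0.2, -0.01, 0.02, 0, 0, 0, 0]
    - [0.35, -0.01, 0.02, 0, 0, 0, 0]
    - [0.5, -0.01, 0.02, 0, 0, 0, 0]
    - [0.65, -0.01, 0.02, 0, 0, 0, 0]

```text
time_s: 4.8
position: [0.5265, -0.0079, 0.0671]
tool_rot: [[-0.131, 0.991, 0.004], [0.991, 0.131, -0.003], [-0.003, 0.004, -1.0]]
ft_force: [0.4, -4.6, 9.5]
grip_width: -0.0002
```

```bash
python3 -c "
from h import *
go(.159,0,.067)"
```

```text
t 4.8 loc [ 0.0393 -0.001   0.0671] F [ 0.43 -4.61  9.5 ] Floc [-4.63  0.18] w -0.00018912042865407828
q [-13.7  29.8  91.7  -0.1  58.1 -21.2]
shift [ 2.395 -0.023 -0.006] turn [ 0.029  0.022 -0.005]
```

send_rows:
  targets:
    - [0.2, -0.01, 0, 0, 0, 0, 0]
    - [0.4, -0.01, 0, 0, 0, 0, 0]
    - [0.6, -0.01, 0, 0, 0, 0, 0]
    - [0.8, -0.01, 0, 0, 0, 0, 0]
    - [1.0, -0.01, 0, 0, 0, 0, 0]

```text
time_s: 5.42
position: [0.52, 0.0418, 0.0672]
tool_rot: [[-0.131, 0.991, 0.006], [0.991, 0.131, -0.002], [-0.003, 0.005, -1.0]]
ft_force: [2.6, -4.5, 9.2]
grip_width: -0.0003
```

send_rows:
  targets:
    - [0.2, 0, 0, 0, 0, 0, 0]
    - [0.4, 0, 0, 0, 0, 0, 0]
    - [0.6, 0, 0, 0, 0, 0, 0]
    - [0.8, 0, 0, 0, 0, 0, 0]
    - [0.95, 0, 0, 0, 0, 0, 0]

```text
time_s: 6.05
position: [0.5137, 0.0891, 0.0672]
tool_rot: [[-0.131, 0.991, 0.006], [0.991, 0.131, -0.002], [-0.002, 0.005, -1.0]]
ft_force: [2.2, -4.8, 9.0]
grip_width: -0.0001
```

```bash
python3 -c "
from h import *
go(.159,0,.067)"
```

```text
t 6.05 loc [ 0.1371 -0.0011  0.0672] F [ 2.21 -4.76  9.  ] Floc [-5.01 -1.56] w -8.312606112517338e-05
q [ -3.1  29.4  92.6  -0.1  57.7 -10.6]
shift [ 0.437 -0.023  0.002] turn [ 0.038  0.017 -0.004]
```

send_rows:
  targets:
    - [0.15, 0, 0, 0, 0, 0, 0]
    - [0.3, 0, 0, 0, 0, 0, 0]
    - [0.38, 0, 0, 0, 0, 0, 0]
    - [0.42, 0, 0, 0, 0, 0, 0]
    - [0.42, 0, 0, 0, 0, 0, 0]

```text
time_s: 6.68
position: [0.5113, 0.1089, 0.0678]
tool_rot: [[-0.132, 0.991, 0.006], [0.991, 0.132, -0.003], [-0.004, 0.006, -1.0]]
ft_force: [0.8, -10.2, 14.3]
grip_width: 0.0001
```

```bash
python3 -c "
from h import *
go(.159,0,.067)"
```

```text
t 6.675 loc [ 0.1571 -0.0013  0.0678] F [  0.84 -10.2   14.34] Floc [-10.22   0.51] w 0.00012689001689985795
q [-0.9 29.5 92.4 -0.2 57.8 -8.3]
shift [ 0.039 -0.026  0.016] turn [ 0.043  0.029 -0.002]
```

send_rows:
  targets:
    - [0.04, 0, 0, 0, 0, 0, 0]
    - [0.08, 0, 0, 0, 0, 0, 0]
    - [0.08, 0, 0, 0, 0, 0, 0]

```text
time_s: 7.05
position: [0.5112, 0.1107, 0.068]
tool_rot: [[-0.131, 0.991, 0.007], [0.991, 0.132, -0.007], [-0.008, 0.006, -1.0]]
ft_force: [0.3, -23.7, 16.6]
grip_width: -0.0
```

```bash
python3 -c "
from h import *
go(.159,0,.067)
snap('wrist','w3');snap('scene','s3')
im,d=snap('top','t3')
cv2.imwrite('pics/t3c.png',cv2.resize(im[170:280,180:380,::-1],None,fx=4,fy=4,interpolation=2))"
```

```text
t 7.05 loc [ 0.1589 -0.0014  0.068 ] F [  0.29 -23.73  16.58] Floc [-23.56   2.84] w -1.111843929657157e-05
q [-0.6 29.5 92.3 -0.5 57.8 -7.9]
shift [ 0.003 -0.029  0.019] turn [ 0.042  0.056 -0.002]
```

View pics/w3.png

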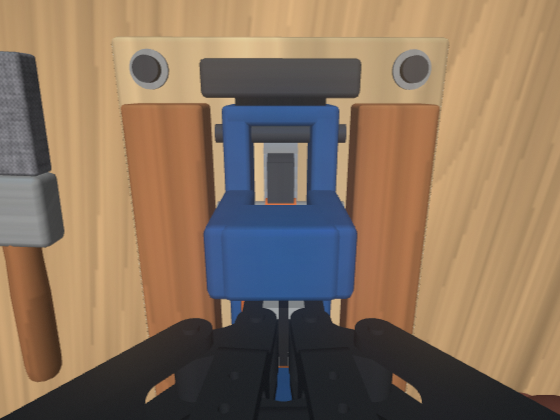

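send_rows:
  targets:
    - [-0.02, 0, -0.1, 0, 0, 0, 0]
    - [-0.03, 0, -0.25, 0, 0, 0, 0]
    - [-0.04, 0, -0.4, 0, 0, 0, 0]
    - [-0.15, 0, -0.7, 0, 0, 0, 0]
    - [-0.2, 0, -1.4, 0, 0, 0, 0]

```text
time_s: 7.82
position: [0.5091, 0.1042, 0.1351]
tool_rot: [[-0.131, 0.991, -0.003], [0.991, 0.131, 0.0], [0.001, -0.003, -1.0]]
ft_force: [0.9, -0.1, -0.2]
grip_width: -0.0001
```

send_rows:
  targets:
    - [0, 0, -0.8, 0, 0, 0, 0]
    - [0, 0, -1.6, 0, 0, 0, 0]
    - [-1, 0, -2.0, 0, 0, 0, 0]
    - [-1.5, 0, -2.0, 0, 0, 0, 0]
    - [-1.5, 0, -2.0, 0, 0, 0, 0]

```text
time_s: 8.45
position: [0.5198, 0.029, 0.2356]
tool_rot: [[-0.129, 0.992, -0.0], [0.992, 0.129, -0.0], [-0.0, -0.0, -1.0]]
ft_force: [-0.2, -0.4, -0.0]
grip_width: -0.0
```

Run:
```python
from h import *
go(.159,0,.25)
T=np.eye(4);s=status.observe();T[:3,:3]=s['tool_rot'];T[:3,3]=s['position'];im,d=snap('wrist','w4')
f=np.load('fr.npz')
P=pts('wrist',d,T);H=cv2.cvtColor(im,cv2.COLOR_RGB2HSV).astype(int)
b=P[...,:2]-f['c'];L=np.dstack([b@f['ex'],b@f['ey'],P[...,2]])
m=(H[...,0]>95)&(H[...,0]<125)&(H[...,1]>130)&(d>0)
for x in np.arange(.08,.24,.004):
    q=m&(L[...,0]>=x)&(L[...,0]<x+.004)
    if q.sum()>3:print(round(x,3),q.sum(),np.round(np.median(L[q][:,2]),4))
for n in('top','scene'): snap(n,n[0]+'4')
a=[cv2.imread(f'pics/t{i}.png')[170:290,100:380] for i in (0,4)]
cv2.imwrite('pics/cmp.png',cv2.resize(np.vstack(a),None,fx=2.4,fy=2.4,interpolation=2))
```

```text
t 8.45 loc [0.0767 0.0008 0.2356] F [-0.18 -0.44 -0.02] Floc [-0.42  0.24] w -4.461906027069301e-06
q [ -9.9  18.7  78.5  -0.   82.9 -17.2]
shift [ 1.646  0.011 -0.288] turn [-0.     0.    -0.023]
0.1 289 0.1001
0.172 61 0.1035
0.176 286 0.1037
0.18 396 0.1035
0.184 384 0.1035
0.188 444 0.1034
0.192 214 0.1027
0.2 81 0.0565
0.204 138 0.0565
0.208 136 0.0566
0.212 142 0.0565
0.216 140 0.0566
```

View pics/w4.png

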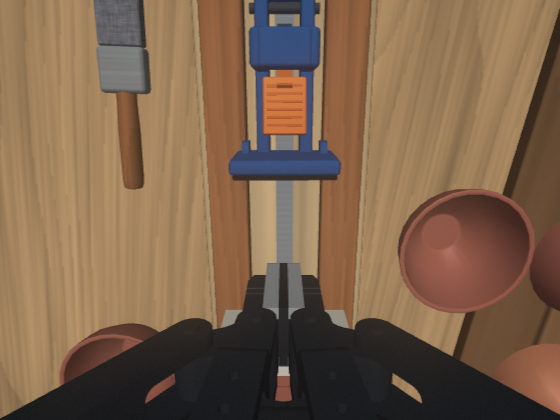

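View pics/cmp.png

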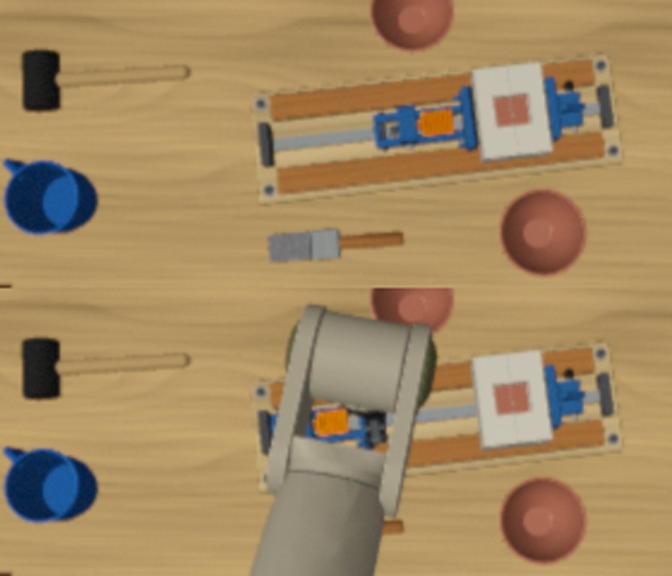

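View pics/s4.png

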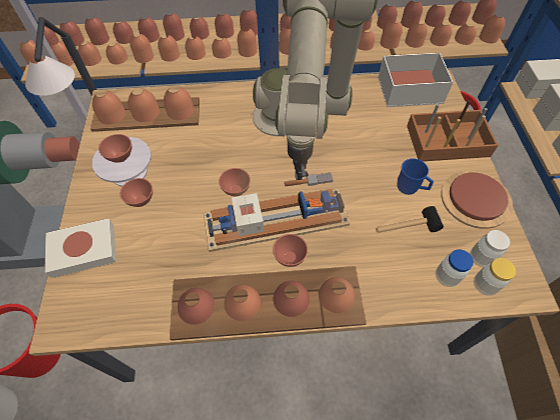

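Run:
```python
from h import *
f=np.load('fr.npz')
s=status.observe();T=np.eye(4);T[:3,:3]=s['tool_rot'];T[:3,3]=s['position']
for w,TT in (('w1',np.load('T1.npy')),('w4',T)):
  a=np.load(w+'.npz');im=a['im'].astype(int);P=pts('wrist',a['d'],TT);b=P[...,:2]-f['c'];L=np.dstack([b@f['ex'],b@f['ey'],P[...,2]])
  m=(im[...,0]>150)&(im[...,2]<70)&(abs(L[...,1])<.02)&(L[...,2]<.1);q=L[m]
  print(w,m.sum(),np.round(q.min(0),4),np.round(q.max(0),4),'slope',np.polyfit(q[:,0],q[:,2],1)[0] if m.sum() else None, np.median(q[:,2]))
```

```text
w1 2087 [-0.0234 -0.0173  0.0684] [0.0173 0.0154 0.0774] slope -0.13815177302051243 0.07311906181218031
w4 2225 [ 0.1243 -0.017   0.0574] [0.1716 0.0157 0.0819] slope -0.28756805180827266 0.07623740649577415
```

```bash
python3 -c "
from rig import env
print(env.close_job())"
```

```text
the job is handed in; nothing more can be done
None
```

I opened the clamp and handed the job in at about 8.5 s. With the fingers closed I pressed the orange lever, held it down while pushing the jaw back, then lifted straight off so it could spring up.

- **Lever pressed:** the fingertips were at a height of 67.6 mm with about 7 N on the pad. That works out to a lever angle of roughly 0.24 rad, estimated rather than read directly, before the jaw had moved.
- **Jaw home:** the push force stayed near 5 N along the bar and rose to about 24 N at the stop. Fingertip position puts `post_face` at about x = 170 mm. After I let go, the jaw stood about 144 mm back from its start, on the stop to within about 2 mm.
- **Lever up:** after letting go, the pad sloped up again by about 0.28 rad, so the lever is at roughly 0.
- **Other objects:** before and after pictures show the mould halves, the near bowl, the jug and the mallet where they were. I compared these by eye and did not measure them. The far bowl and the brush were partly hidden by the arm in the last top view, but they look undisturbed in the other views.
- **Contact:** the robot touched nothing at hand-in, with wrist force readings around zero.

No check failed. The first network detections for the pad were ambiguous: the best one was actually the jug. I therefore located the pad, post and clamp from colour and depth, and the base came out at the stated 520 x 160 mm.

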